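# Stow the tin under the lift-up tray

### The job

Swing the case's top tray up and back by its brass bar until it rests fully open, set the round tin flat in the cork-lined bay underneath, then bring the tray back down over it until it sits fully closed on the case. Lower the tray gently under control instead of letting it drop shut, keep the tweezers and the marker in the tray, set the tin down without dropping it, and do not knock or shift the two dropper bottles.

Things in the scene. Friction and masses are not known exactly. Their poses are not given: they have to be found in the camera images.
- case: Wooden case fixed to the table, 145 (x) by 240 mm (y), rim 50 mm high, walls and floor 6 mm, covered by the tray. Origin: centre of its underside; x points from its front (robot side) to its back, z up. A 38 mm high divider along x makes two bays, each 133 (x) by 111 mm (y) inside, 44 mm deep, centred at y = +58 and -58 mm; one is lined with cork, the other holds a label roll.
- lift (a joint): Angle q of the tray's swing arms, rad: 0 = closed, 1.83 = fully open (stop). The tray stays level; every point of it moves on a 100 mm circle in the case's x-z plane: from closed, 0.1*(cos 0.611 - cos(0.611+q)) m to the back (+x) and 0.1*(sin(0.611+q) - sin 0.611) m up. Open: 158 mm back, 7 mm up; top (43 mm up) at q = 0.96. Let go away from the top, it falls to the nearer stop.
- bar (a point): Middle of the tray's brass bar: round, 10 mm thick, along the case's y, 170 mm long, on a post at each end, free between. Its axis is 66 mm above the tray's inner floor, 41 mm above the tray's walls, and when closed 123 mm above the table over the middle of the case. Push, hook, straddle or pinch it; moving it takes up to about 8 N. Axes as the case's at all times.
- tray_floor (a point): Middle of the tray's inner floor. Light wood tray, 145 (x) by 240 mm (y), 30 mm high, walls and floor 5 mm, about 0.4 kg with its arms (outside the case's short ends), a low divider along y under the bar; closed, its underside lies 2 mm above the case's rim. Axes as the case's.
- bay (a point): Centre of the upper face of the cork lining (124 x 106 mm, 3 mm thick) in the bay that shall take the tin; 9 mm above the table. Axes as the case's (x front to back). The bay is covered by the tray until that is open.
- tin_center (a point): Centre of the round tin, green lid, 59 mm across and 26 mm high, about 0.1 kg or less, lying flat on the table to the right of the case; the point is 13 mm above its underside, z along its axis. Graspable across the rim.
- tin: The same tin; origin at the centre of its underside, z up when flat.
- tweezers_center (a point): Centre of steel tweezers, 12 x 118 x 10 mm, lying loose along y in the rear half of the tray.
- marker_center (a point): Centre of a black and blue capped marker, 12 x 122 x 12 mm, lying loose along y in the front half of the tray.
- label_roll: Roll of blank labels, 64 mm across, 26 mm high, lying loose in the other bay. Origin at the centre of its underside.
- bottle_a: Amber dropper bottle with black cap, 39 mm across, 102 mm high, loose, standing between the robot and the case. Origin at the centre of its underside.
- bottle_b: A second such bottle near the right edge of the table. Origin at the centre of its underside.
There are look-alikes about, which are no part of the job. What is shaped like the tin but pink is not meant.

How it is judged:
By the outcome, as a careful person would: the job done as asked, in the order asked, and still so for the second after the job is handed in, with the robot touching nothing.
It also fails if it takes over 64 s, if anything falls off the work surface, if the arm or the gripper's body presses on something with over 40 N, if the wrist force passes 120 N, or if a joint passes its speed limit or range.

### The arm

A 7-joint arm with a two-finger parallel gripper is mounted at the origin on the work surface; the furniture and walls round the work are solid. World frame = base frame: x ahead of the robot, y to its left, z up, the work surface at z = 0. Lengths are in m, angles in rad, forces in N, time in s.
With the tool pointing down it reaches from about 0.4 to 0.85 m from the base axis. Payload 10.4 kg.
Tool frame: the origin (TCP) lies at the very end of the fingers, on their centre line; the grasp point (between the pads) lies 19 mm behind it; z points along the fingers, y is the direction in which the jaws open and shut (so a half turn about z gives the same grasp; the last joint's range is limited). The gripper opens to 87 mm and grips with 3 to 60 N. Pads are 19 mm wide; open, the fingers measure 117 mm over their backs; the gripper's body (75 mm by 190 mm) begins 51 mm behind the grasp point.
Start: joints at [-1.204, 0.332, -0.065, 1.46, 0.022, 1.35, -0.088], TCP at [0.237, 0.578, 0.195] pointing down, gripper open.
Joint ranges: [-2.6, 2.6], [-0.5, 2.12], [-1.47, 1.34], [0.16, 2.42], [-1.27, 4.41], [0.06, 2.06], [-2.6, 2.6]. Speed limits (rad/s): [2.22, 2.22, 2.79, 2.79, 3.14, 3.14, 3.14].

### API

Orientations are given as a unit quaternion [x, y, z, w].
In Python, from bench import r, eyes, job gives the robot as it stands. The module is installed in compiled form; this text tells all that it offers.
- The arm moves only by the tool play_rows, never from a script. Its argument "motion" is a list of rows, each a list of 7 numbers: the shift along the tool's x, y, z as a fraction of full scale, then the turn, a rotation vector about the tool's x, y, z as a fraction of full scale, then the opening in per cent of the stroke, from 0 (shut) to 100 (fully open). A call has 1 to 5 rows; each row is the pose to reach, as a shift and turn from the pose commanded when the call began, along the tool's axes at that moment; what a row does not reach only later rows make up. Full scale, the value 1, is 0.2 m for a shift and 90 degrees for a turn. A row lasts 1/8 s, in which the tool goes at most 62.5 mm and 10.7 degrees, less where a joint would pass 70% of its speed; a pose out of reach is approached as far as the arm can. A call with a number of a shift or a turn outside -1 to 1 is refused whole. A call with a gripper value outside its range is refused whole. The fingers move at their own pace and stop on an object; "squeeze" is the grip in N (left out, the last holds). Time passes only in rows, so rows that repeat a pose let the fingers close. It gives the time, the measured TCP pose, the force and the opening at its end, in the units of the state.
- r.read_state(): the state, without advancing time (a new reading comes with each control period).
- eyes.camera(name): name is "side" or "top"; returns a dict with "image" (480x640x3 uint8, red, green, blue), "mtx" (3x3 intrinsics, pixels), "R" (3x3) and "t" (3): a world point X has camera coordinates R X + t. Camera axes: x right, y down, z forward; pixel columns grow to the right and rows downward; lengths in m; the calibration is good to about 2 mm. A picture is of the moment at which its call begins. There is no depth.
- job.close_job(): hands the job in, once; it reports no verdict.
Trained networks look in a picture, given as the dict that the camera call returned (one of the last four; its "shot" number tells which), for a name from the list of things; names that differ only in an ending like _2 or _b are one class to them, and where a whole thing is asked for, a point or a joint stands for the part that bears it (a point fixed in the world has none). Each returns a list of dicts, best first, with "p" (0 to 1); they miss things now and then, are a little off and sometimes report something else, mostly with a low value. They report only what shows in the picture. A call takes as long as a camera call. They do not tell look-alikes from the thing itself.
- eyes.regions_of(picture, label): "region" (480x640 bool, what is visible of it) and "xy" ([column, row] in pixels, amid what is visible of it).
- eyes.landmark_of(picture, label): "xy" ([column, row] in pixels: a listed point, or the origin of a listed thing).
The state is a dict: "time": time; "joint_positions": joint angles; "joint_vel": joint speeds; "joint_torque": joint torques, N m; "ee_pos": TCP position; "eef_rot": TCP orientation; "ft_force": force on the tool from outside, world axes, zero at the start; "torque": the same for the moment, N m; "width": finger opening in m.
Only numpy, scipy, OpenCV 4.12 (cv2) and the standard library are available. Lean on these libraries where they do the work, as an engineer would, in place of code of your own. Each camera call takes 0.05 s, during which the arm holds its last target. There are 200 camera calls.

## Working session

There is one attempt and no reset: what is moved stays moved. The work goes in short steps, Python scripts to look and compute and a tool call to move; the robot and the scene stay as the last step left them, time stands still between calls to the robot, and variables do not carry over. Pictures are saved under pics/ and viewed, about 8 in all and at most 12, crops included, and the job is handed in when it is done.

Besides the shell and the picture viewer there is one more tool, called after "Call:" by a JSON object that holds its "op" and its "data", one argument or row to a line. play_rows: Moves the arm, as the interface text tells. Shift numbers are shares of 0.2 m and turn numbers shares of 90 degrees, none past 1 either way. Its arguments: {"type":"object","properties":{"motion":{"type":"array","items":{"type":"array","items":{"type":"number"}}},"squeeze":{"type":"number"}},"required":["motion"]}

```bash
mkdir -p pics; cat > h.py <<'E'
import numpy as np, cv2
from bench import r, eyes, job
from scipy.spatial.transform import Rotation as Ro
def snap(n,f=None):
    c=eyes.camera(n)
    if f: cv2.imwrite('pics/'+f,c['image'][:,:,::-1])
    return c
def ray(c,xy):
    d=np.linalg.inv(c['mtx'])@np.array([xy[0],xy[1],1.]); R=np.array(c['R']);return -R.T@c['t'],R.T@d
def at_z(c,xy,z):
    o,d=ray(c,xy);return o+d*(z-o[2])/d[2]
def tri(a,pa,b,pb):
    o1,d1=ray(a,pa);o2,d2=ray(b,pb);d1/=np.linalg.norm(d1);d2/=np.linalg.norm(d2)
    s=np.linalg.lstsq(np.c_[d1,-d2],o2-o1,rcond=None)[0];p=o1+d1*s[0];q=o2+d2*s[1]
    return (p+q)/2,np.linalg.norm(p-q)
def proj(c,X):
    v=c['mtx']@(np.array(c['R'])@X+c['t']);return v[:2]/v[2]
def st():
    s=r.read_state();print(round(s['time'],2),'pos',np.round(s['ee_pos'],4),'q',np.round(s['eef_rot'],4),'F',np.round(s['ft_force'],1),'w',round(s['width'],4));return s
E
python3 - <<'E'
from h import *
np.set_printoptions(suppress=True,precision=4)
s=st();print(Ro.from_quat(s['eef_rot']).as_matrix())
a=snap('top','t0.png');b=snap('side','s0.png')
for n in ['case','bar','tray_floor','tin_center','tin','tweezers_center','marker_center','bottle_a','bottle_b','bay','label_roll']:
    A=eyes.landmark_of(a,n);B=eyes.landmark_of(b,n)
    print(n,[(np.round(x['xy']),round(x['p'],2)) for x in A],[(np.round(x['xy']),round(x['p'],2)) for x in B])
    for x in A[:3]:
        for y in B[:3]:
            p,e=tri(a,x['xy'],b,y['xy'])
            if e<.02: print('   ',p,round(e,4))
E
```

```text
0.0 pos [0.2373 0.5777 0.1944] q [ 0.1937  0.9811 -0.0007 -0.0001] F [ 0.2 -0.5  0.3] w 0.0866
[[-0.925   0.38   -0.0005]
 [ 0.38    0.925  -0.0013]
 [-0.     -0.0014 -1.    ]]
case [(array([208., 247.]), 0.58)] [(array([309., 354.]), 0.71)]
    [ 0.466   0.2407 -0.0009] 0.0018
bar [(array([194., 233.]), 0.59)] [(array([312., 304.]), 0.58)]
    [0.4633 0.2382 0.1239] 0.0042
tray_floor [(array([200., 242.]), 0.6), (array([210., 247.]), 0.48)] [(array([311., 332.]), 0.59)]
    [0.4634 0.2425 0.0605] 0.0022
    [0.4616 0.2275 0.04  ] 0.0048
tin_center [(array([428., 235.]), 0.8), (array([323., 300.]), 0.63)] [(array([373., 264.]), 0.86), (array([324., 193.]), 0.6)]
    [ 0.4753 -0.175   0.0205] 0.0025
    [0.3614 0.024  0.0075] 0.0022
tin [(array([321., 299.]), 0.77), (array([426., 233.]), 0.62)] [(array([322., 198.]), 0.95), (array([377., 269.]), 0.79)]
    [0.3585 0.0286 0.0009] 0.0084
    [ 0.4799 -0.1728  0.0092] 0.001
tweezers_center [(array([203., 223.]), 0.75), (array([456., 304.]), 0.35)] []
marker_center [(array([184., 264.]), 0.81)] [(array([332., 344.]), 0.59)]
    [0.4246 0.2682 0.066 ] 0.0028
bottle_a [(array([362., 297.]), 0.95), (array([457., 304.]), 0.65)] [(array([374., 238.]), 0.75), (array([385., 192.]), 0.69)]
    [ 0.363  -0.0477  0.011 ] 0.0008
    [ 0.3495 -0.0381  0.1363] 0.004
    [ 0.3582 -0.268  -0.1832] 0.012
    [ 0.3423 -0.2233 -0.0007] 0.0061
bottle_b [(array([362., 297.]), 0.95), (array([457., 304.]), 0.65)] [(array([374., 238.]), 0.75), (array([385., 192.]), 0.69)]
    [ 0.363  -0.0477  0.011 ] 0.0008
    [ 0.3495 -0.0381  0.1363] 0.004
    [ 0.3582 -0.268  -0.1832] 0.012
    [ 0.3423 -0.2233 -0.0007] 0.0061
bay [] [(array([382., 191.]), 0.26)]
label_roll [] []
```

View pics/t0.png

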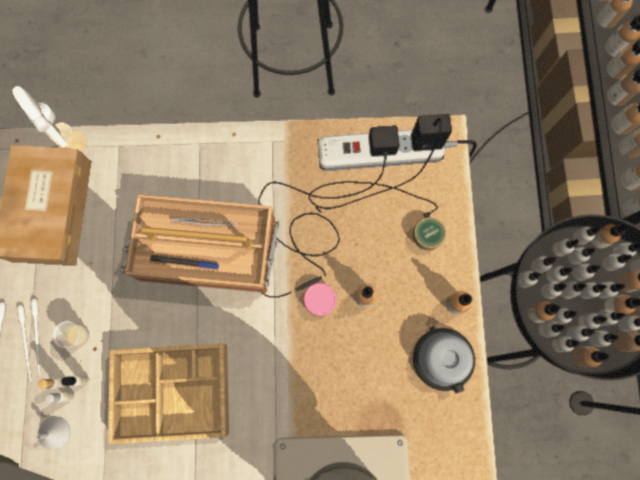

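View pics/s0.png

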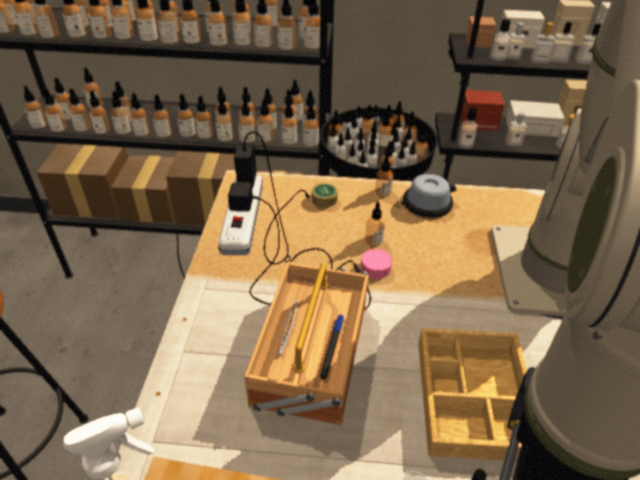

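The top view shows the case with its tray centred near (200,242), the bar running from about (142,232) to (250,240), the green tin at (429,233), the bottles at (365,295) and (460,302), and the pink decoy at (320,299). The side view agrees. Next I'll measure the case's yaw and refine the positions.

```bash
python3 - <<'E'
from h import *
np.set_printoptions(suppress=True,precision=4)
a=snap('top');b=snap('side')
# yellow bar by colour + by network
for n,z in [('bar',.123),('marker_center',.066),('tin',.026),('tray_floor',.082)]:
  for c,nm in((a,'top'),(b,'side')):
    for g in eyes.regions_of(c,n)[:2]:
        v,u=np.nonzero(g['region']); P=np.array([at_z(c,(x,y),z)[:2] for x,y in zip(u,v)])
        rect=cv2.minAreaRect(P.astype(np.float32)*1000)
        w,V=np.linalg.eigh(np.cov(P.T)); d=V[:,1]
        print(n,nm,round(g['p'],2),len(u),'mid',P.mean(0),'rect',np.round(rect[0],1),np.round(rect[1],1),round(rect[2],1),'maj',np.degrees(np.arctan2(d[1],d[0])))
hsv=cv2.cvtColor(a['image'],cv2.COLOR_RGB2HSV)
m=(hsv[...,0]>17)&(hsv[...,0]<28)&(hsv[...,1]>150)
m[:, :135]=0;m[:,260:]=0;m[:220]=0;m[255:]=0
v,u=np.nonzero(m);P=np.array([at_z(a,(x,y),.123)[:2] for x,y in zip(u,v)])
w,V=np.linalg.eigh(np.cov(P.T));print('barcol',len(u),P.mean(0),np.degrees(np.arctan2(V[1,1],V[0,1])),P.min(0),P.max(0))
E
```

```text
bar top 0.62 11181 mid [0.4512 0.2286] rect [451.6 230.1] [235.7 144.8] 82.9 maj 82.25285414397715
bar side 0.76 11819 mid [0.4605 0.2905] rect [457.6 276.4] [252.2 139.4] 82.8 maj 82.13683722987196
marker_center top 0.64 420 mid [0.427  0.2665] rect [427.1 269.2] [120.7  13.6] 80.1 maj 80.51877830152776
marker_center side 0.74 478 mid [0.4261 0.2697] rect [426.2 269.7] [122.1  13.3] 80.1 maj 80.6211209217626
tin top 0.87 893 mid [ 0.4745 -0.1748] rect [ 474.3 -176.2] [61.  61.5] 86.4 maj 136.0527423125863
tin top 0.71 810 mid [0.3593 0.0314] rect [360.3  31. ] [56.2 56.4] 88.3 maj -149.78288028008834
tin side 0.82 697 mid [0.3585 0.0416] rect [359.1  41.3] [55.8 77.1] 2.0 maj 89.07737946086039
tin side 0.65 500 mid [ 0.4754 -0.1617] rect [ 475.7 -161.5] [53.2 83.3] 4.0 maj 94.8701631432603
tray_floor top 0.74 10713 mid [0.4611 0.2369] rect [460.8 239.2] [243.  148.5] 82.9 maj 82.08888156249546
tray_floor side 0.58 11724 mid [0.4642 0.2583] rect [461.4 243.3] [268.7 148.8] 82.7 maj 81.56094769235087
barcol 45 [0.4644 0.2524] 83.41162825314125 [0.4486 0.1528] [0.476  0.3192]
```

Call:
{"op": "play_rows", "data": {
  "motion": [
    [-0.85,-0.57,0,0,0,0.45,60],
    [-0.85,-0.57,0,0,0,0.45,60],
    [-0.85,-0.57,0,0,0,0.45,60],
    [-0.85,-0.57,0,0,0,0.45,60],
    [-0.85,-0.57,0,0,0,0.45,60]
  ],
  "squeeze": 30
}}

```text
time: 2.33
ee_pos: [0.3524, 0.4072, 0.1955]
eef_rot: [0.522, 0.853, 0.0, 0.0]
ft_force: [-1.1, 0.9, -0.2]
width: 0.0535
```

```bash
cat >> h.py <<'E'
def goal(p,jaw,s=None):
    "row (shift, turn fractions) taking tool to p, pointing down, tool y at world angle jaw deg (mod 180)"
    s=s or r.read_state();R0=Ro.from_quat(s['eef_rot']);best=None
    for k in (0,180):
        j=np.radians(jaw+k);y=np.array([np.cos(j),np.sin(j),0]);z=np.array([0,0,-1.]);x=np.cross(y,z)
        v=(R0.inv()*Ro.from_matrix(np.c_[x,y,z])).as_rotvec()
        if best is None or np.linalg.norm(v)<np.linalg.norm(best): best=v
    print('row',np.round(R0.inv().apply(np.array(p)-s['ee_pos'])/.2,3),np.round(best/(np.pi/2),3))
E
python3 -c "
from h import *
s=st();print(np.round(s['joint_positions'],2));goal([.463,.239,.19],-7.2)"
```

```text
2.33 pos [0.3524 0.4072 0.1955] q [5.220e-01 8.529e-01 4.000e-04 1.000e-04] F [-1.1  0.9 -0.2] w 0.0535
[-1.04  0.14  0.11  1.7  -0.02  1.31 -0.46]
row [-1.     0.11   0.027] [ 0.    -0.     0.381]
```

Call:
{"op": "play_rows", "data": {
  "motion": [
    [-1,0.11,0.03,0,0,0.38,50],
    [-1,0.11,0.03,0,0,0.38,50],
    [-1,0.11,0.03,0,0,0.38,50],
    [-1,0.11,0.03,0,0,0.38,50],
    [-1,0.11,0.03,0,0,0.38,50]
  ]
}}

```text
time: 2.95
ee_pos: [0.4621, 0.2412, 0.1891]
eef_rot: [0.748, 0.664, 0.0, -0.0]
ft_force: [-1.2, 1.3, 0.8]
width: 0.0436
```

```bash
python3 -c "
from h import *
st();a=snap('top','t1.png');b=snap('side','s1.png');goal([.463,.239,.104],-7.2)
i=np.hstack([cv2.resize(a['image'][180:320,80:320],(400,233)),cv2.resize(b['image'][200:440,200:440],(233,233))]);cv2.imwrite('pics/c1.png',cv2.resize(i,(800,294))[:,:,::-1])
for c in (a,b):print(proj(c,np.array([.463,.239,.123])))"
```

```text
2.95 pos [0.4621 0.2412 0.1891] q [ 7.479e-01  6.638e-01  0.000e+00 -2.000e-04] F [-1.2  1.3  0.8] w 0.0436
row [-0.017  0.011  0.425] [-0.    -0.     0.006]
[193.61886033 234.12619267]
[310.61856757 304.14147683]
```

View pics/c1.png

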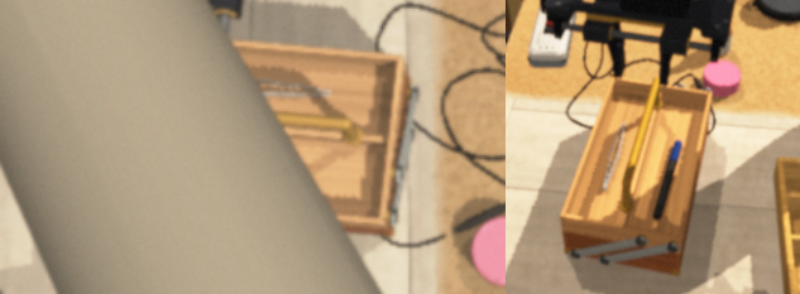

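The crop shows the two fingers straddling the line of the bar, with the tray items undisturbed. I'll descend and pinch.

Call:
{"op": "play_rows", "data": {
  "motion": [
    [-0.02,0.01,0.22,0,0,0,50],
    [-0.02,0.01,0.42,0,0,0,50],
    [-0.02,0.01,0.42,0,0,0,50],
    [-0.02,0.01,0.42,0,0,0,25],
    [-0.02,0.01,0.42,0,0,0,25]
  ]
}}

```text
time: 3.68
ee_pos: [0.4646, 0.2371, 0.107]
eef_rot: [0.749, 0.663, 0.001, 0.0]
ft_force: [-0.1, 0.1, -0.2]
width: 0.0312
```

Call:
{"op": "play_rows", "data": {
  "motion": [
    [0,0,0,0,0,0,5],
    [0,0,0,0,0,0,5],
    [0,0,0,0,0,0,5],
    [0,0,0,0,0,0,5]
  ],
  "squeeze": 25
}}

```text
time: 4.18
ee_pos: [0.4638, 0.236, 0.1052]
eef_rot: [0.749, 0.662, 0.0, -0.0]
ft_force: [-0.5, -0.4, -0.2]
width: 0.005
```

```bash
python3 -c "
from h import *
st();b=snap('side','s2.png')
cv2.imwrite('pics/c2.png',cv2.resize(b['image'][200:440,200:440],(600,600),interpolation=cv2.INTER_CUBIC)[:,:,::-1])
print(proj(b,np.array([.464,.236,.123])),proj(b,np.array([.464,.236,.105])))"
```

```text
4.17 pos [0.4638 0.236  0.1052] q [ 0.7492  0.6624  0.     -0.    ] F [-0.5 -0.4 -0.2] w 0.005
[310.17272422 302.61023348] [310.18477912 310.31597715]
```

View pics/c2.png

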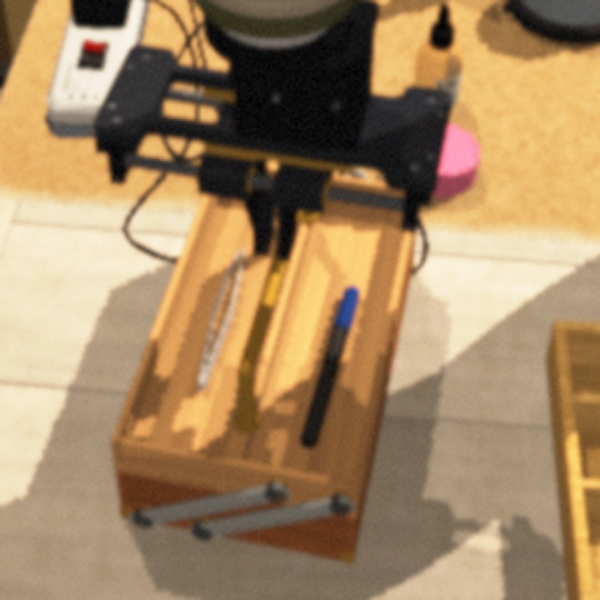

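Call:
{"op": "play_rows", "data": {
  "motion": [
    [0,0,0,0,0,0,0],
    [0,0,0,0,0,0,0],
    [0,0,0,0,0,0,0]
  ]
}}

```text
time: 4.6
ee_pos: [0.4638, 0.236, 0.1051]
eef_rot: [0.749, 0.662, 0.0, -0.0]
ft_force: [0.7, 0.8, 0.3]
width: 0.0006
```

```bash
python3 -c "
from h import *
s=st();b=snap('side','s3.png')
k=6;x0,y0=265,250
im=cv2.resize(b['image'][y0:y0+95,x0:x0+100],None,fx=k,fy=k,interpolation=cv2.INTER_CUBIC)
def dot(P,col):
    u=proj(b,np.array(P));print(P,u);cv2.circle(im,(int((u[0]-x0+.5)*k),int((u[1]-y0+.5)*k)),3,col,-1)
p=s['ee_pos']
for dz in(0,.02,.04):dot(p+[0,0,dz],(255,0,0))
c=np.array([.4633,.2385,.123]);d=np.array([.125,.992,0])
for t in(-.085,-.04,0,.04,.085):dot(c+t*d,(0,255,255))
cv2.imwrite('pics/c3.png',im[:,:,::-1])
for n in('bar','tray_floor','marker_center'):print(n,[(x['xy'],x['p']) for x in eyes.landmark_of(b,n)])"
```

```text
4.6 pos [0.4638 0.236  0.1051] q [ 0.7492  0.6624  0.     -0.    ] F [0.7 0.8 0.3] w 0.0006
[0.46381175 0.23599645 0.10513516] [310.3055863  310.26642509]
[0.46381175 0.23599645 0.12513516] [310.29410746 301.6889493 ]
[0.46381175 0.23599645 0.14513516] [310.28225422 292.83170315]
[0.452675 0.15418  0.123   ] [322.25886925 265.5646116 ]
[0.4583  0.19882 0.123  ] [316.22475392 285.15455898]
[0.4633 0.2385 0.123 ] [310.45720757 303.87908165]
[0.4683  0.27818 0.123  ] [304.26589033 323.97939004]
[0.473925 0.32282  0.123   ] [296.73345963 348.4336659 ]
bar [([310.7, 304.8], 0.82), ([291.1, 327.8], 0.68)]
tray_floor [([310.3, 331.7], 0.57)]
marker_center [([333.4, 345.9], 0.57)]
```

View pics/c3.png

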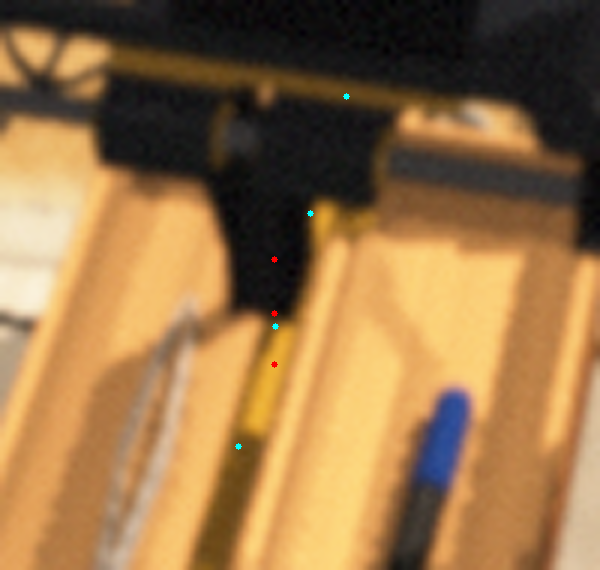

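The fingers shut fully above the bar. In the picture the tips end near (267,315) in the crop, about 20 mm above the point that the reported TCP projects to. So the true tips sit about 20 mm higher than reported. I'll open, descend 20 mm more and watch the force.

Call:
{"op": "play_rows", "data": {
  "motion": [
    [0,0,0,0,0,0,45],
    [0,0,0,0,0,0,45],
    [0,0,0,0,0,0,45],
    [0,0,0,0,0,0,45],
    [0,0,0,0,0,0,45]
  ]
}}

```text
time: 5.42
ee_pos: [0.4638, 0.236, 0.1052]
eef_rot: [0.749, 0.662, 0.0, -0.0]
ft_force: [-0.9, 0.6, -0.7]
width: 0.0371
```

Call:
{"op": "play_rows", "data": {
  "motion": [
    [0,0,0.05,0,0,0,45],
    [0,0,0.1,0,0,0,45],
    [0,0,0.1,0,0,0,15],
    [0,0,0.1,0,0,0,8],
    [0,0,0.1,0,0,0,8]
  ]
}}

```text
time: 6.05
ee_pos: [0.464, 0.2361, 0.0854]
eef_rot: [0.749, 0.662, 0.0, 0.0]
ft_force: [0.5, 0.7, 0.7]
width: 0.0169
```

Call:
{"op": "play_rows", "data": {
  "motion": [
    [0,0,0,0,0,0,0],
    [0,0,0,0,0,0,0],
    [0,0,0,0,0,0,0]
  ]
}}

```text
time: 6.42
ee_pos: [0.4608, 0.2366, 0.0851]
eef_rot: [0.749, 0.663, -0.002, -0.002]
ft_force: [-14.3, -0.7, 10.4]
width: 0.0091
```

```bash
python3 -c "
import numpy as np
f=lambda q:np.array([.1*(np.cos(.611)-np.cos(.611+q)),-.1*(np.sin(.611+q)-np.sin(.611))])/.2
Q=np.arange(26)*1.83/25
for c in range(5):print([list(np.round(f(Q[5*c+i])-f(Q[5*c]),3)) for i in range(1,6)])"
```

```text
[[np.float64(0.022), np.float64(-0.029)], [np.float64(0.046), np.float64(-0.057)], [np.float64(0.072), np.float64(-0.082)], [np.float64(0.1), np.float64(-0.106)], [np.float64(0.13), np.float64(-0.128)]]
[[np.float64(0.031), np.float64(-0.019)], [np.float64(0.063), np.float64(-0.036)], [np.float64(0.097), np.float64(-0.051)], [np.float64(0.132), np.float64(-0.063)], [np.float64(0.167), np.float64(-0.073)]]
[[np.float64(0.036), np.float64(-0.007)], [np.float64(0.072), np.float64(-0.011)], [np.float64(0.109), np.float64(-0.013)], [np.float64(0.145), np.float64(-0.012)], [np.float64(0.182), np.float64(-0.008)]]
[[np.float64(0.036), np.float64(0.006)], [np.float64(0.072), np.float64(0.015)], [np.float64(0.106), np.float64(0.027)], [np.float64(0.14), np.float64(0.041)], [np.float64(0.173), np.float64(0.057)]]
[[np.float64(0.031), np.float64(0.019)], [np.float64(0.061), np.float64(0.04)], [np.float64(0.09), np.float64(0.063)], [np.float64(0.116), np.float64(0.088)], [np.float64(0.141), np.float64(0.115)]]
```

Call:
{"op": "play_rows", "data": {
  "motion": [
    [0,0.004,-0.029,0,0,0,0],
    [0,0.028,-0.057,0,0,0,0],
    [0,0.054,-0.082,0,0,0,0],
    [0,0.082,-0.106,0,0,0,0],
    [0,0.112,-0.128,0,0,0,0]
  ],
  "squeeze": 30
}}

```text
time: 7.05
ee_pos: [0.4863, 0.2333, 0.1109]
eef_rot: [0.749, 0.662, -0.0, -0.0]
ft_force: [1.5, 2.8, -7.8]
width: 0.009
```

```bash
python3 -c "
from h import *
s=st();b=snap('side','s4.png');print([(np.round(x['xy']),x['p']) for x in eyes.landmark_of(b,'bar')])
x=np.array(s['ee_pos']);print('expected bar if held',proj(b,x+[0,0,.038]))"
```

```text
7.05 pos [0.4863 0.2333 0.1109] q [ 7.491e-01  6.624e-01 -1.000e-04 -1.000e-04] F [ 1.5  2.8 -7.8] w 0.009
[(array([292., 292.]), 0.56)]
expected bar if held [295.59905864 288.68565889]
```

Call:
{"op": "play_rows", "data": {
  "motion": [
    [0,0.031,-0.019,0,0,0,0],
    [0,0.063,-0.036,0,0,0,0],
    [0,0.097,-0.051,0,0,0,0],
    [0,0.132,-0.063,0,0,0,0],
    [0,0.167,-0.073,0,0,0,0]
  ]
}}

```text
time: 7.78
ee_pos: [0.5196, 0.2293, 0.1255]
eef_rot: [0.749, 0.662, 0.0, -0.0]
ft_force: [-0.4, 2.4, -6.8]
width: 0.0089
```

Call:
{"op": "play_rows", "data": {
  "motion": [
    [0,0.036,-0.007,0,0,0,0],
    [0,0.072,-0.011,0,0,0,0],
    [0,0.109,-0.013,0,0,0,0],
    [0,0.145,-0.012,0,0,0,0],
    [0,0.182,-0.008,0,0,0,0]
  ]
}}

```text
time: 8.4
ee_pos: [0.5559, 0.2248, 0.1271]
eef_rot: [0.749, 0.662, 0.0, -0.0]
ft_force: [-1.3, 3.6, -2.3]
width: 0.009
```

Call:
{"op": "play_rows", "data": {
  "motion": [
    [0,0.036,0.006,0,0,0,0],
    [0,0.072,0.015,0,0,0,0],
    [0,0.106,0.027,0,0,0,0],
    [0,0.14,0.041,0,0,0,0],
    [0,0.173,0.057,0,0,0,0]
  ]
}}

```text
time: 9.02
ee_pos: [0.5902, 0.2206, 0.1155]
eef_rot: [0.749, 0.662, 0.0, -0.0]
ft_force: [-0.1, 3.9, -1.8]
width: 0.009
```

Call:
{"op": "play_rows", "data": {
  "motion": [
    [0,0.031,0.019,0,0,0,0],
    [0,0.061,0.04,0,0,0,0],
    [0,0.09,0.063,0,0,0,0],
    [0,0.116,0.088,0,0,0,0],
    [0,0.141,0.115,0,0,0,0]
  ]
}}

```text
time: 9.65
ee_pos: [0.6181, 0.2171, 0.0923]
eef_rot: [0.749, 0.662, 0.0, 0.0]
ft_force: [1.5, 4.8, -0.3]
width: 0.0091
```

Call:
{"op": "play_rows", "data": {
  "motion": [
    [0,0.01,0.01,0,0,0,0],
    [0,0.01,0.01,0,0,0,10],
    [0,0.01,0.01,0,0,0,30],
    [0,0.01,0.01,0,0,0,50],
    [0,0.01,0.01,0,0,0,50]
  ]
}}

```text
time: 10.28
ee_pos: [0.6198, 0.2158, 0.0902]
eef_rot: [0.749, 0.662, -0.0, 0.0]
ft_force: [-0.5, -0.6, 0.8]
width: 0.0312
```

Call:
{"op": "play_rows", "data": {
  "motion": [
    [0,0,-0.2,0,0,0,60],
    [0,-0.3,-0.4,0,0,0,100],
    [-0.3,-0.6,-0.4,0,0,0,100],
    [-0.6,-0.8,-0.4,0,0,0,100],
    [-0.8,-0.8,-0.4,0,0,0,100]
  ]
}}

```text
time: 10.9
ee_pos: [0.4441, 0.0863, 0.1704]
eef_rot: [0.748, 0.663, 0.0, -0.0]
ft_force: [1.2, -1.9, 1.6]
width: 0.081
```

```bash
python3 - <<'E'
from h import *
np.set_printoptions(suppress=True,precision=4)
st();a=snap('top','t5.png');b=snap('side','s5.png')
for n in ['bar','bay','label_roll','tin_center','tray_floor','case','bottle_a']:
    A=eyes.landmark_of(a,n);B=eyes.landmark_of(b,n)
    print(n,[(np.round(x['xy']),round(x['p'],2)) for x in A],[(np.round(x['xy']),round(x['p'],2)) for x in B])
    for x in A[:2]:
        for y in B[:2]:
            p,e=tri(a,x['xy'],b,y['xy'])
            if e<.02: print('   ',p,round(e,4))
E
```

```text
10.9 pos [0.4441 0.0863 0.1704] q [ 0.7485  0.6632  0.0002 -0.0001] F [ 1.2 -1.9  1.6] w 0.081
bar [(array([205., 142.]), 0.87)] [(array([212., 286.]), 0.67)]
    [0.6221 0.2207 0.1276] 0.0039
bay [(array([174., 244.]), 0.85)] [(array([303., 376.]), 0.76)]
    [0.4694 0.2989 0.0221] 0.0014
label_roll [(array([236., 252.]), 0.91)] [(array([321., 321.]), 0.69)]
    [0.452  0.183  0.0168] 0.0023
tin_center [(array([430., 235.]), 0.74), (array([238., 251.]), 0.56)] [(array([322., 197.]), 0.98), (array([375., 242.]), 0.72), (array([372., 264.]), 0.67)]
    [ 0.4789 -0.1806  0.0053] 0.0026
tray_floor [(array([213., 158.]), 0.91), (array([240., 251.]), 0.56)] [(array([216., 310.]), 0.92), (array([320., 203.]), 0.61)]
    [0.6207 0.218  0.0663] 0.0025
case [(array([208., 249.]), 0.69)] [(array([311., 353.]), 0.74), (array([382., 192.]), 0.22)]
    [ 0.4629  0.2397 -0.0003] 0.0011
bottle_a [(array([457., 302.]), 0.68)] [(array([376., 242.]), 0.75), (array([384., 191.]), 0.65), (array([321., 195.]), 0.42), (array([236., 324.]), 0.41)]
    [ 0.3456 -0.2216  0.0031] 0.0055
```

View pics/s5.png

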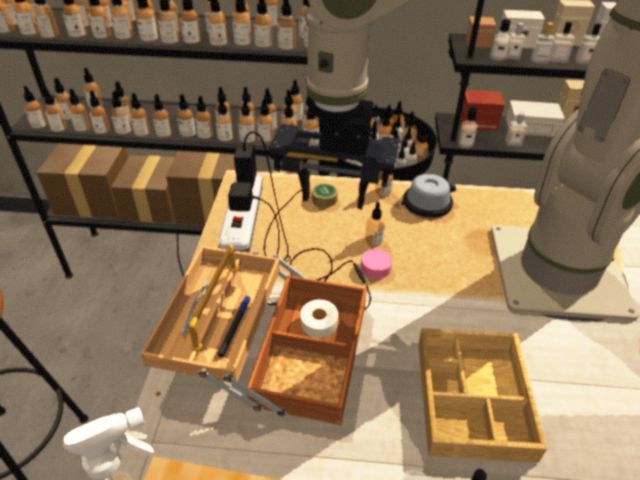

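```bash
python3 - <<'E'
from h import *
s=st();b=eyes.camera('side');R=Ro.from_quat(s['eef_rot']).as_matrix();p=np.array(s['ee_pos'])
k=7;x0,y0=290,160
im=cv2.resize(b['image'][y0:y0+70,x0:x0+100],None,fx=k,fy=k,interpolation=cv2.INTER_CUBIC)
for dz,col in((0,(255,0,0)),(.02,(0,255,255))):
  for sg in(-1,0,1):
    u=proj(b,p+R[:,1]*sg*(s['width']/2+.006)+[0,0,dz]);print(dz,sg,u);cv2.circle(im,(int((u[0]-x0+.5)*k),int((u[1]-y0+.5)*k)),4,col,-1)
cv2.imwrite('pics/c6.png',im[:,:,::-1])
goal([.477,-.176,.10],82.8)
E
```

```text
11.7 pos [0.4458 0.0872 0.1704] q [ 7.491e-01  6.624e-01 -1.000e-04  0.000e+00] F [ 0.3 -0.4 -0.3] w 0.087
0 -1 [359.47557335 221.98013902]
0 0 [330.28169751 217.67520935]
0 1 [301.54241718 213.43731434]
0.02 -1 [360.20091963 212.65682061]
0.02 0 [330.56772735 208.36220665]
0.02 1 [301.4027698  204.13545198]
row [-1.287  0.316  0.352] [-0.    -0.    -0.998]
```

View pics/c6.png

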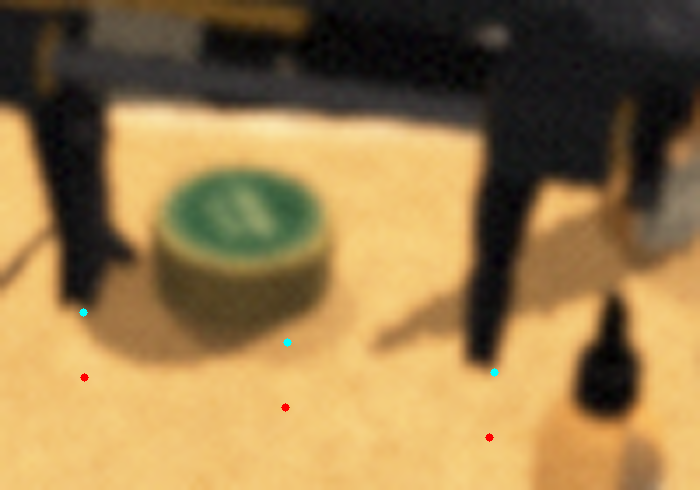

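The tips project about 21 mm above the reported TCP again (cyan dots at the tips), so I'll treat true tip z as reported + 0.021. Next is the tin.

Call:
{"op": "play_rows", "data": {
  "motion": [
    [-0.65,0.16,0,0,0,-0.55,100],
    [-0.65,0.16,0,0,0,-0.55,100],
    [-0.65,0.16,0,0,0,-0.55,100],
    [-0.65,0.16,0,0,0,-0.55,100],
    [-0.65,0.16,0,0,0,-0.55,100]
  ]
}}

```text
time: 12.38
ee_pos: [0.4616, -0.0463, 0.1705]
eef_rot: [0.401, 0.916, 0.0, -0.0]
ft_force: [0.9, 0.1, 0.1]
width: 0.0871
```

```bash
python3 -c "
from h import *
s=st();print(np.round(s['joint_positions'],2));goal([.476,-.176,.08],82.8)"
```

```text
12.38 pos [ 0.4616 -0.0463  0.1705] q [ 4.008e-01  9.162e-01  1.000e-04 -0.000e+00] F [0.9 0.1 0.1] w 0.0871
[-0.59 -0.04  0.59  1.93  0.02  1.25  0.73]
row [-0.525 -0.387  0.452] [ 0.    -0.    -0.445]
```

Call:
{"op": "play_rows", "data": {
  "motion": [
    [-0.525,-0.387,0,0,0,-0.445,100],
    [-0.525,-0.387,0,0,0,-0.445,100],
    [-0.525,-0.387,0,0,0,-0.445,100],
    [-0.525,-0.387,0.2,0,0,-0.445,100],
    [-0.525,-0.387,0.45,0,0,-0.445,100]
  ]
}}

```text
time: 13.0
ee_pos: [0.4763, -0.176, 0.0801]
eef_rot: [0.064, 0.998, 0.0, 0.001]
ft_force: [1.0, 0.6, -0.5]
width: 0.0873
```

Call:
{"op": "play_rows", "data": {
  "motion": [
    [0,0,0,0,0,0,100],
    [0,0,0,0,0,0,100]
  ]
}}

```text
time: 13.25
ee_pos: [0.4762, -0.1759, 0.0821]
eef_rot: [0.066, 0.998, -0.0, 0.001]
ft_force: [0.1, 0.7, 1.0]
width: 0.0867
```

```bash
python3 - <<'E'
from h import *
s=st();goal([.476,-.176,-.016],82.8,s);a=snap('top');b=snap('side')
k=6;x0,y0=270,140
im=cv2.resize(b['image'][y0:y0+90,x0:x0+110],None,fx=k,fy=k,interpolation=cv2.INTER_CUBIC)
cv2.imwrite('pics/c7.png',im[:,:,::-1])
for c in(a,b):
  for g in eyes.regions_of(c,'tin')[:3]:print(g['xy'],g['p'],at_z(c,g['xy'],.02))
E
```

```text
13.25 pos [ 0.4762 -0.1759  0.0821] q [ 6.570e-02  9.978e-01 -1.000e-04  7.000e-04] F [0.1 0.7 1. ] w 0.0867
row [ 0.002 -0.001  0.49 ] [-0.     0.001 -0.004]
[322.3, 196.0] 0.78 [ 0.47950642 -0.16598104  0.02      ]
[376.5, 262.9] 0.61 [0.35712587 0.03306719 0.02      ]
[211.8, 311.9] 0.48 [0.64206034 0.18451622 0.02      ]
```

View pics/c7.png

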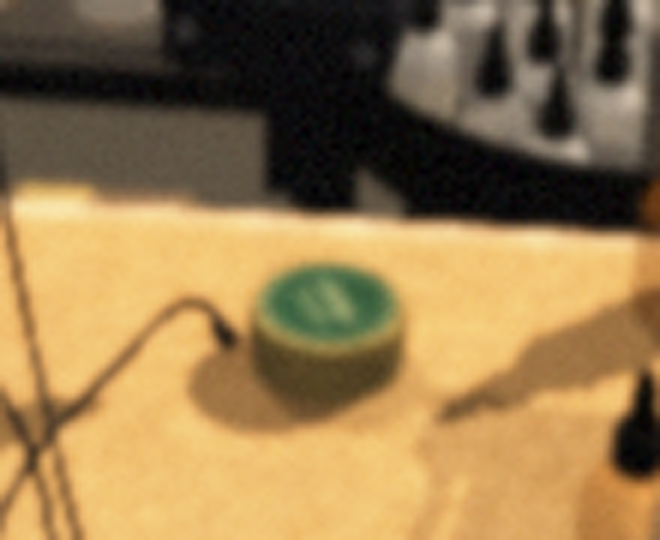

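```bash
python3 -c "
from h import *
b=eyes.camera('side')
for P in([.481,-.127,.082],[.481,-.127,.103],[.476,-.176,.026],[.476,-.176,.0]):print(P,(proj(b,np.array(P))-[270,140]+.5)*6)"
```

```text
[0.481, -0.127, 0.082] [305.0804704  264.81975674]
[0.481, -0.127, 0.103] [305.78102931 215.15313481]
[0.476, -0.176, 0.026] [328.86500354 310.24474751]
[0.476, -0.176, 0.0] [327.73512473 365.81151589]
```

Call:
{"op": "play_rows", "data": {
  "motion": [
    [0,-0.01,0.2,0,0,0,100],
    [0,-0.01,0.36,0,0,0,100],
    [0,-0.01,0.44,0,0,0,100],
    [0,-0.01,0.47,0,0,0,100],
    [0,-0.01,0.47,0,0,0,100]
  ]
}}

```text
time: 14.12
ee_pos: [0.4756, -0.1777, -0.013]
eef_rot: [0.065, 0.998, 0.0, 0.0]
ft_force: [0.3, 0.9, -0.7]
width: 0.087
```

Call:
{"op": "play_rows", "data": {
  "motion": [
    [0,0,0.01,0,0,0,70],
    [0,0,0.015,0,0,0,60],
    [0,0,0.015,0,0,0,50],
    [0,0,0.015,0,0,0,50],
    [0,0,0.015,0,0,0,50]
  ],
  "squeeze": 20
}}

```text
time: 14.75
ee_pos: [0.4752, -0.1775, -0.0164]
eef_rot: [0.065, 0.998, 0.0, 0.0]
ft_force: [-0.7, 0.9, 2.8]
width: 0.0589
```

Call:
{"op": "play_rows", "data": {
  "motion": [
    [0,0,0,0,0,0,50],
    [0,0,0,0,0,0,50]
  ]
}}

```text
time: 15.0
ee_pos: [0.4752, -0.1775, -0.0164]
eef_rot: [0.065, 0.998, 0.0, 0.0]
ft_force: [-2.2, 1.3, 4.5]
width: 0.0588
```

Call:
{"op": "play_rows", "data": {
  "motion": [
    [0,0,-0.05,0,0,0,50],
    [0,0,-0.2,0,0,0,50],
    [0,0,-0.45,0,0,0,50],
    [0,0,-0.7,0,0,0,50],
    [0,0,-0.8,0,0,0,50]
  ],
  "squeeze": 25
}}

```text
time: 15.62
ee_pos: [0.4761, -0.1781, 0.1467]
eef_rot: [0.066, 0.998, 0.0, 0.002]
ft_force: [0.1, 0.2, -0.4]
width: 0.0587
```

```bash
python3 -c "
from h import *
s=st();goal([.466,.297,.144],82.8)"
```

```text
15.62 pos [ 0.4761 -0.1781  0.1467] q [6.560e-02 9.978e-01 1.000e-04 2.000e-03] F [ 0.1  0.2 -0.4] w 0.0587
row [0.361 2.349 0.013] [ 0.     0.003 -0.004]
```

Call:
{"op": "play_rows", "data": {
  "motion": [
    [0.02,0.13,0,0,0,0,50],
    [0.05,0.35,0,0,0,0,50],
    [0.1,0.6,0,0,0,0,50],
    [0.12,0.8,0,0,0,0,50],
    [0.15,1,0,0,0,0,50]
  ]
}}

```text
time: 16.25
ee_pos: [0.4713, 0.0258, 0.144]
eef_rot: [0.065, 0.998, 0.0, 0.0]
ft_force: [0.0, 0.9, -0.3]
width: 0.0586
```

Call:
{"op": "play_rows", "data": {
  "motion": [
    [0.03,0.2,0,0,0,0,50],
    [0.06,0.4,0,0,0,0,50],
    [0.1,0.6,0,0,0,0,50],
    [0.12,0.8,0,0,0,0,50],
    [0.15,1,0,0,0,0,50]
  ]
}}

```text
time: 16.88
ee_pos: [0.4677, 0.2279, 0.1439]
eef_rot: [0.066, 0.998, 0.0, 0.0]
ft_force: [0.5, 0.1, -1.1]
width: 0.0588
```

Call:
{"op": "play_rows", "data": {
  "motion": [
    [0.02,0.15,0,0,0,0,50],
    [0.04,0.25,0,0,0,0,50],
    [0.06,0.35,0,0,0,0,50],
    [0.06,0.35,0,0,0,0,50]
  ]
}}

```text
time: 17.38
ee_pos: [0.4646, 0.2989, 0.1434]
eef_rot: [0.064, 0.998, -0.0, -0.0]
ft_force: [-0.0, -0.3, -0.5]
width: 0.0588
```

```bash
python3 - <<'E'
from h import *
s=st();goal([.466,.297,-.0074],82.8,s);a=snap('top','t8.png');b=snap('side','s8.png')
for c in(a,b):
  for n in('tin_center','bay'):print(n,[(np.round(x['xy']),round(x['p'],2)) for x in eyes.landmark_of(c,n)])
  print('pred',proj(c,np.array([s['ee_pos'][0],s['ee_pos'][1],s['ee_pos'][2]+.0164+.013])))
cv2.imwrite('pics/c8.png',cv2.resize(b['image'][220:440,200:440],(720,600)[:2],interpolation=cv2.INTER_CUBIC)[:,:,::-1])
E
```

```text
17.38 pos [0.4646 0.2989 0.1434] q [ 6.440e-02  9.979e-01 -0.000e+00 -1.000e-04] F [-0.  -0.3 -0.5] w 0.0588
row [-0.008 -0.008  0.754] [-0.    -0.    -0.002]
tin_center [(array([325., 301.]), 0.69)]
bay [(array([173., 242.]), 0.72)]
pred [148.97900087 226.96385791]
tin_center [(array([373., 267.]), 0.73)]
bay [(array([301., 377.]), 0.56)]
pred [304.96676207 312.92399598]
```

View pics/c8.png

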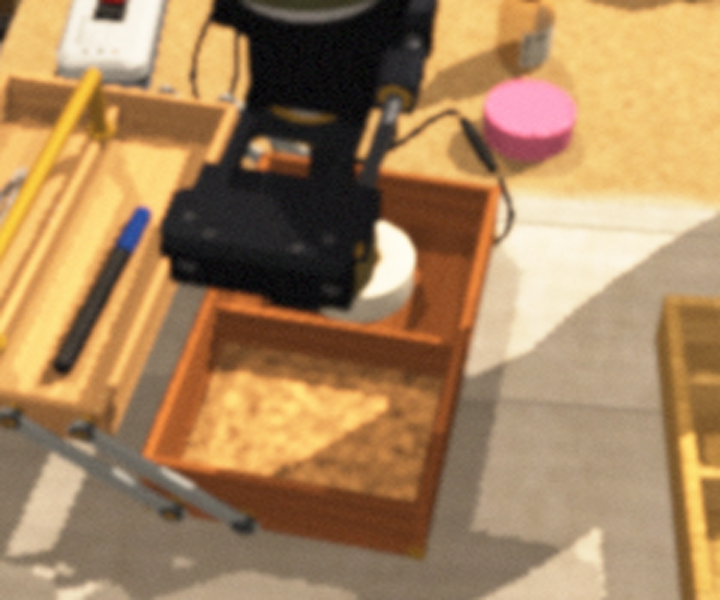

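Call:
{"op": "play_rows", "data": {
  "motion": [
    [-0.01,-0.01,0.15,0,0,0,50],
    [-0.01,-0.01,0.3,0,0,0,50],
    [-0.01,-0.01,0.45,0,0,0,50],
    [-0.01,-0.01,0.58,0,0,0,50],
    [-0.01,-0.01,0.67,0,0,0,50]
  ]
}}

```text
time: 18.3
ee_pos: [0.4665, 0.2949, 0.0084]
eef_rot: [0.066, 0.998, -0.0, -0.0]
ft_force: [-0.5, -0.2, -1.4]
width: 0.0589
```

Call:
{"op": "play_rows", "data": {
  "motion": [
    [0,0,0.03,0,0,0,50],
    [0,0,0.05,0,0,0,50],
    [0,0,0.065,0,0,0,50],
    [0,0,0.075,0,0,0,50],
    [0,0,0.075,0,0,0,50]
  ]
}}

```text
time: 18.92
ee_pos: [0.4667, 0.2957, -0.0054]
eef_rot: [0.065, 0.998, 0.0, 0.0]
ft_force: [-0.8, -0.4, -0.5]
width: 0.0589
```

Call:
{"op": "play_rows", "data": {
  "motion": [
    [0,0,0.005,0,0,0,50],
    [0,0,0.01,0,0,0,50],
    [0,0,0.012,0,0,0,50],
    [0,0,0.012,0,0,0,50]
  ]
}}

```text
time: 19.42
ee_pos: [0.4667, 0.2957, -0.0074]
eef_rot: [0.065, 0.998, 0.0, 0.0]
ft_force: [-2.1, -1.8, 5.8]
width: 0.0588
```

Contact (Fz +5.8 N). I'll release gently and retreat upward.

Call:
{"op": "play_rows", "data": {
  "motion": [
    [0,0,0,0,0,0,72],
    [0,0,0,0,0,0,75],
    [0,0,0,0,0,0,75],
    [0,0,0,0,0,0,75]
  ]
}}

```text
time: 19.92
ee_pos: [0.4667, 0.2956, -0.008]
eef_rot: [0.065, 0.998, 0.0, 0.0]
ft_force: [0.7, -0.9, 0.2]
width: 0.0652
```

Call:
{"op": "play_rows", "data": {
  "motion": [
    [0,0,-0.04,0,0,0,75],
    [0,0,-0.15,0,0,0,75],
    [0,0,-0.4,0,0,0,75],
    [0,0,-0.65,0,0,0,60],
    [0,0,-0.8,0,0,0,50]
  ]
}}

```text
time: 20.55
ee_pos: [0.4674, 0.296, 0.1554]
eef_rot: [0.065, 0.998, 0.001, 0.001]
ft_force: [-0.5, 1.0, -0.5]
width: 0.0525
```

Call:
{"op": "play_rows", "data": {
  "motion": [
    [0.1,0.15,0,0,0,0.1,50],
    [0.3,0.3,0,0,0,0.2,50],
    [0.5,0.5,0,0,0,0.3,50],
    [0.5,0.7,0,0,0,0.4,50],
    [0.5,0.9,0,0,0,0.5,50]
  ]
}}

```text
time: 21.18
ee_pos: [0.3906, 0.4886, 0.153]
eef_rot: [0.444, 0.896, 0.001, -0.0]
ft_force: [0.2, -0.4, 0.9]
width: 0.0434
```

```bash
python3 - <<'E'
from h import *
np.set_printoptions(suppress=True,precision=4)
s=st();a=snap('top','t9.png');b=snap('side','s9.png')
for n in ['tin_center','tin','bay','bar','label_roll']:
    A=eyes.landmark_of(a,n);B=eyes.landmark_of(b,n)
    for x in A[:3]:
        for y in B[:3]:
            p,e=tri(a,x['xy'],b,y['xy'])
            if e<.01: print(n,p,round(e,4))
goal([.6196,.2165,.14],-7.2,s)
cv2.imwrite('pics/c9.png',np.hstack([cv2.resize(a['image'][110:310,90:340],(400,320)),cv2.resize(b['image'][220:440,140:415],(400,320))])[:,:,::-1])
E
```

```text
21.18 pos [0.3906 0.4886 0.153 ] q [ 0.4441  0.896   0.0006 -0.    ] F [ 0.2 -0.4  0.9] w 0.0434
tin_center [0.4647 0.2964 0.0268] 0.0008
tin_center [0.471  0.3006 0.01  ] 0.0042
tin [0.4717 0.2991 0.0096] 0.0023
tin [0.4698 0.2951 0.0241] 0.0004
bay [0.4701 0.2988 0.0253] 0.0061
bar [0.6202 0.2231 0.1349] 0.0047
label_roll [0.4547 0.1796 0.0112] 0.0063
row [-1.776  0.087  0.064] [ 0.    -0.001  0.494]
```

View pics/c9.png

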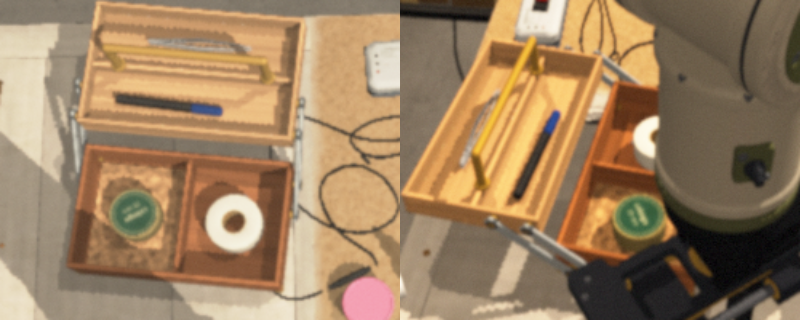

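The tin lies flat in the cork bay at (137,213) in the left panel, and the tray is open with the tweezers and marker in it. Next I go back to the bar.

Call:
{"op": "play_rows", "data": {
  "motion": [
    [-0.9,0.05,0,0,0,0.49,50],
    [-0.9,0.05,0,0,0,0.49,50],
    [-0.9,0.05,0,0,0,0.49,50],
    [-0.9,0.05,0,0,0,0.49,50],
    [-0.9,0.05,0,0,0,0.49,50]
  ]
}}

```text
time: 22.4
ee_pos: [0.5086, 0.3501, 0.1521]
eef_rot: [0.747, 0.665, 0.0, -0.0]
ft_force: [0.6, 1.0, 0.1]
width: 0.0431
```

```bash
python3 -c "
from h import *
s=st();goal([.6190,.2165,.15],-7.2)"
```

```text
22.4 pos [0.5086 0.3501 0.1521] q [ 7.467e-01  6.652e-01  0.000e+00 -1.000e-04] F [0.6 1.  0.1] w 0.0431
row [-0.6    0.625  0.01 ] [-0.    -0.     0.007]
```

Call:
{"op": "play_rows", "data": {
  "motion": [
    [-0.2,0.2,0,0,0,0,50],
    [-0.4,0.4,0,0,0,0,50],
    [-0.6,0.625,0.0,0,0,0,50],
    [-0.6,0.625,0.0,0,0,0,50],
    [-0.6,0.625,0.0,0,0,0,50]
  ]
}}

```text
time: 23.02
ee_pos: [0.6184, 0.2182, 0.1517]
eef_rot: [0.745, 0.667, -0.0, -0.001]
ft_force: [-0.6, 0.6, 0.1]
width: 0.0437
```

```bash
python3 -c "
from h import *
s=st();goal([.6190,.2165,.0905],-7.2)"
```

```text
23.02 pos [0.6184 0.2182 0.1517] q [ 7.452e-01  6.668e-01 -0.000e+00 -5.000e-04] F [-0.6  0.6  0.1] w 0.0437
row [-0.008  0.004  0.306] [-0.001 -0.     0.009]
```

Call:
{"op": "play_rows", "data": {
  "motion": [
    [0,0,0.12,0,0,0.007,50],
    [0,0,0.24,0,0,0.007,50],
    [0,0,0.305,0,0,0.007,45],
    [0,0,0.305,0,0,0.007,20],
    [0,0,0.305,0,0,0.007,15]
  ]
}}

```text
time: 23.65
ee_pos: [0.6193, 0.2176, 0.0921]
eef_rot: [0.75, 0.662, 0.001, 0.0]
ft_force: [-0.3, 0.0, -0.0]
width: 0.0265
```

Call:
{"op": "play_rows", "data": {
  "motion": [
    [0,0,0,0,0,0,0],
    [0,0,0,0,0,0,0],
    [0,0,0,0,0,0,0],
    [0,0,0,0,0,0,0]
  ],
  "squeeze": 30
}}

```text
time: 24.15
ee_pos: [0.6182, 0.2172, 0.0917]
eef_rot: [0.75, 0.661, -0.0, -0.001]
ft_force: [-6.0, 0.7, 5.1]
width: 0.0089
```

Call:
{"op": "play_rows", "data": {
  "motion": [
    [0,-0.03,-0.027,0,0,0,0],
    [0,-0.056,-0.052,0,0,0,0],
    [0,-0.085,-0.075,0,0,0,0],
    [0,-0.115,-0.096,0,0,0,0],
    [0,-0.146,-0.115,0,0,0,0]
  ]
}}

```text
time: 24.78
ee_pos: [0.5901, 0.2206, 0.115]
eef_rot: [0.75, 0.661, 0.001, 0.0]
ft_force: [5.0, 1.7, 0.7]
width: 0.0088
```

Call:
{"op": "play_rows", "data": {
  "motion": [
    [0,-0.033,-0.016,0,0,0,0],
    [0,-0.067,-0.03,0,0,0,0],
    [0,-0.101,-0.042,0,0,0,0],
    [0,-0.137,-0.051,0,0,0,0],
    [0,-0.173,-0.057,0,0,0,0]
  ]
}}

```text
time: 25.4
ee_pos: [0.5557, 0.2248, 0.1265]
eef_rot: [0.75, 0.661, 0.001, 0.0]
ft_force: [2.8, -1.7, 8.1]
width: 0.0087
```

Call:
{"op": "play_rows", "data": {
  "motion": [
    [0,-0.037,-0.004,0,0,0,0],
    [0,-0.073,-0.005,0,0,0,0],
    [0,-0.11,-0.003,0,0,0,0],
    [0,-0.146,0.001,0,0,0,0],
    [0,-0.182,0.008,0,0,0,0]
  ]
}}

```text
time: 26.02
ee_pos: [0.5185, 0.2294, 0.1245]
eef_rot: [0.75, 0.661, -0.0, -0.0]
ft_force: [-1.4, -1.7, 8.0]
width: 0.009
```

Call:
{"op": "play_rows", "data": {
  "motion": [
    [0,-0.035,0.01,0,0,0,0],
    [0,-0.07,0.022,0,0,0,0],
    [0,-0.104,0.037,0,0,0,0],
    [0,-0.136,0.054,0,0,0,0],
    [0,-0.167,0.073,0,0,0,0]
  ]
}}

```text
time: 26.65
ee_pos: [0.4841, 0.2335, 0.1087]
eef_rot: [0.75, 0.661, -0.002, -0.001]
ft_force: [-3.4, -1.0, 2.5]
width: 0.0095
```

Call:
{"op": "play_rows", "data": {
  "motion": [
    [0,-0.015,0.011,0,0,0,0],
    [0,-0.03,0.022,0,0,0,0],
    [0,-0.044,0.034,0,0,0,0],
    [0,-0.058,0.046,0,0,0,0],
    [0,-0.071,0.058,0,0,0,0]
  ]
}}

```text
time: 27.28
ee_pos: [0.4707, 0.2352, 0.097]
eef_rot: [0.75, 0.661, -0.001, -0.001]
ft_force: [-5.0, -0.7, 2.5]
width: 0.0088
```

Call:
{"op": "play_rows", "data": {
  "motion": [
    [0,-0.013,0.013,0,0,0,0],
    [0,-0.026,0.027,0,0,0,0],
    [0,-0.037,0.041,0,0,0,0],
    [0,-0.048,0.055,0,0,0,0],
    [0,-0.058,0.068,0,0,0,0]
  ]
}}

```text
time: 27.9
ee_pos: [0.4607, 0.2366, 0.0843]
eef_rot: [0.75, 0.661, -0.0, 0.0]
ft_force: [-5.9, -6.0, 21.3]
width: 0.0088
```

```bash
python3 -c "
from h import *
s=st()"
```

```text
27.9 pos [0.4607 0.2366 0.0843] q [ 7.502e-01  6.612e-01 -1.000e-04  1.000e-04] F [-5.9 -6.  21.3] w 0.0088
```

The tray is on its stop (Fz rose to 21 N at the original closed pose). I'll release and retreat.

Call:
{"op": "play_rows", "data": {
  "motion": [
    [0,0,-0.003,0,0,0,10],
    [0,0,-0.003,0,0,0,20],
    [0,0,-0.003,0,0,0,40],
    [0,0,-0.003,0,0,0,50],
    [0,0,-0.003,0,0,0,50]
  ]
}}

```text
time: 28.52
ee_pos: [0.4609, 0.237, 0.0846]
eef_rot: [0.75, 0.661, 0.0, 0.0]
ft_force: [-0.0, 0.3, 0.6]
width: 0.0381
```

Call:
{"op": "play_rows", "data": {
  "motion": [
    [0,0,-0.15,0,0,0,50],
    [0,0,-0.35,0,0,0,50],
    [0.2,0,-0.5,0,0,0,50],
    [0.5,0,-0.5,0,0,0,50],
    [0.8,0,-0.5,0,0,0,50]
  ]
}}

```text
time: 29.15
ee_pos: [0.4812, 0.3977, 0.1854]
eef_rot: [0.75, 0.661, 0.001, -0.0]
ft_force: [0.6, 1.0, 0.4]
width: 0.0437
```

Call:
{"op": "play_rows", "data": {
  "motion": [
    [0.2,-0.2,0,0,0,0,50],
    [0.4,-0.4,0,0,0,0,50],
    [0.6,-0.6,0,0,0,0,50],
    [0.7,-0.7,0,0,0,0,50],
    [0.7,-0.7,0,0,0,0,50]
  ]
}}

```text
time: 29.78
ee_pos: [0.3569, 0.5543, 0.184]
eef_rot: [0.749, 0.663, -0.0, -0.0]
ft_force: [0.0, -0.9, -1.4]
width: 0.0434
```

```bash
python3 - <<'E'
from h import *
np.set_printoptions(suppress=True,precision=4)
s=st();a=snap('top','t10.png');b=snap('side','s10.png')
for n in ['bar','tray_floor','marker_center','tweezers_center','bottle_a']:
    A=eyes.landmark_of(a,n);B=eyes.landmark_of(b,n)
    print(n,[np.round(x['xy']) for x in A],[np.round(x['xy']) for x in B])
    for x in A[:3]:
        for y in B[:3]:
            p,e=tri(a,x['xy'],b,y['xy'])
            if e<.01: print('  ',p,round(e,4))
cv2.imwrite('pics/c10.png',np.hstack([cv2.resize(a['image'][110:350,90:490],(400,240)),cv2.resize(b['image'][160:430,140:440],(400,360))[:240]*0+cv2.resize(b['image'][160:430,140:440],(400,240))])[:,:,::-1])
E
```

```text
29.77 pos [0.3569 0.5543 0.184 ] q [ 0.7486  0.663  -0.0004 -0.0003] F [ 0.  -0.9 -1.4] w 0.0434
bar [array([190., 233.])] [array([311., 303.])]
   [0.4628 0.2435 0.1303] 0.0017
tray_floor [array([202., 240.])] [array([312., 332.])]
   [0.4642 0.2395 0.0566] 0.0069
marker_center [array([185., 264.])] [array([334., 346.])]
   [0.4232 0.2679 0.0631] 0.0007
tweezers_center [array([203., 222.])] [array([289., 324.])]
   [0.4984 0.2357 0.0671] 0.001
bottle_a [array([363., 296.]), array([456., 302.])] []
```

View pics/c10.png

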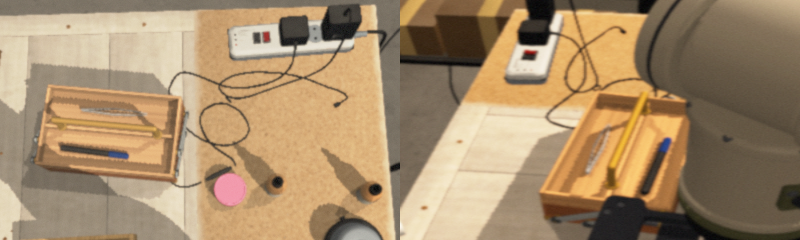

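The tray is closed in the same position as at the start, with the tweezers and marker in it and both bottles where they stood. I'll hand in.

```bash
python3 -c "
from h import *
job.close_job()"
```

```text
the job is handed in; nothing more can be done
```

The job is done and handed in at about 30 s of the 64 s allowed. I swung the tray open by its bar and set the green tin flat on the cork. I then lowered the tray under grip until it sat on the case.

**Last checks**
- **Tray:** it met its closed stop in the same place as before it was opened (wrist force up to 21 N). After release, the bar and tray landmarks were within about 3 px of their first readings.
- **Contents:** the tweezers and the marker are still in the tray. The tin was seen flat in the cork bay, near its centre, before closing, and I cannot see it now that the tray covers it.
- **Bottles:** both are within about 2 px of where they started in the top view. The side view found neither at the end because the arm was in front of them.

**What disagreed**
- **Finger height:** the reported fingertip position reads about 16–21 mm lower than the true tips. The first pinch therefore closed on air just above the bar, without contact. I corrected for this using the pictures and contact forces.
- **Final bar height:** it triangulated at 130 mm, against the 123 mm expected when closed. I put this down to landmark error, because the tray floor came out at 57 mm, as it should when closed.

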